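Load the drilling slide and hold it in its notch under the bur

ROBOT

A 7-joint arm with a two-finger parallel gripper is mounted at the origin on a cart in front of the work surface, level with it; the furniture and walls round the work are solid. World frame = base frame: x ahead of the robot, y to its left, z up, the work surface at z = 0. Lengths are in m, angles in rad, forces in N, time in s.
With the tool pointing down it reaches from about 0.35 to 0.9 m from the base axis. Payload 8.1 kg.
Tool frame: the origin (TCP) lies midway between the tips of the shut fingers; the grasp point (between the pads) lies 19 mm behind it (robot.tcp_to_grasp is the distance from the TCP to the grasp point, in m); z points along the fingers, y is the line along which they close (so a half turn about z gives the same grasp; the last joint's range is limited). The gripper opens to 85 mm and grips with 20 to 120 N. Pads are 22 mm wide; open, the fingers measure 114 mm over their backs; the gripper's body (76 mm by 85 mm) begins 54 mm behind the grasp point. The pads swing forward as they close: fully open they stand 13 mm farther back than shut.
Start: joints at [1.038, 0.434, 0.025, 1.573, -0.012, 1.134, -0.075], TCP at [0.26, -0.568, 0.231] pointing down, gripper open.
Joint ranges: [-2.62, 2.62], [-0.44, 2.09], [-1.27, 1.32], [0.08, 2.57], [-1.32, 4.46], [0.12, 2], [-2.74, 2.74]. Speed limits (rad/s): [2.22, 2.22, 3.01, 3.01, 3.14, 3.14, 3.14].

INTERFACE

Orientations are given as a unit quaternion [x, y, z, w].
In Python, from workcell import robot gives the robot as it stands.
- The arm moves only by the shell command python3 -m pendant 'ROWS'. ROWS is a JSON object of lists of equal length, an entry for each row: "grip": the closure, from 0 (fully open) to 1 (shut); "translation": the shift along the tool's x, y, z in m, a list of three; "rotation": the turn, a rotation vector about the tool's x, y, z in degrees, a list of three. In form: {"grip": [grip, ...], "translation": [[dx, dy, dz], ...], "rotation": [[rx, ry, rz], ...]}. A call has 1 to 10 rows; each row is the pose to reach, as a shift and turn from the pose commanded when the call began, along the tool's axes at that moment; what a row does not reach only later rows make up. A row lasts 1/8 s, in which the tool goes at most 62.5 mm and 10.7 degrees, less where a joint would pass 70% of its speed; a pose out of reach is approached as far as the arm can. A call with a gripper value outside its range is refused whole. The fingers move at their own pace and stop on an object; the grip force is fixed at half the most. Time passes only in rows, so rows that repeat a pose let the fingers close. It gives the time, the measured TCP pose, the force, the opening and the grip force at its end, in the units of the state.
- robot.get_state(): the state, without advancing time (a new reading comes with each control period).
- robot.read_camera(name): name is "side" or "top" or "wrist"; returns a dict with "img" (384x512x3 uint8, blue, green, red), "fx", "fy", "cx", "cy" (pixels), "extrinsics" (4x4, takes a point from camera to world coordinates). Camera axes: x right, y down, z forward; pixel columns grow to the right and rows downward; lengths in m; the calibration is good to about 2 mm. The wrist camera is an equidistant fisheye: a pixel r from the principal point sees the ray r / f radians off the axis. A picture is of the moment at which its call begins. There is no depth.
- robot.close_job(): hands the job in; it is judged then, once.
Trained networks look in the newest picture that a camera, given by its name, has taken for a name from the list of things; names that differ only in an ending like _2 or _b are one class to them, and where a whole thing is asked for, a point or a joint stands for the part that bears it (a point fixed in the world has none). Each returns a list of dicts, best first, with "score" (0 to 1); they miss things now and then, are a little off and sometimes report something else, mostly with a low value. They report only what shows in the picture. A call takes as long as a camera call.
- robot.boxes_of(query, camera): "rect" ([centre column, centre row, width, height] in pixels, round what is visible of it).
The state is a dict: "time_s": time; "qpos": joint angles; "qd": joint speeds; "joint_torque": joint torques, N m; "eef_pos": TCP position; "tcp_rot": TCP orientation; "wrist_force": force on the tool from outside, world axes, zero at the start; "torque": the same for the moment, N m; "gripper_width": opening from 0.0 (shut) to 1.0 (fully open); "gripper_force": force on a finger pad.
Only numpy, scipy, OpenCV 4.12 (cv2) and the standard library are available. Lean on these libraries where they do the work, as an engineer would, in place of code of your own. Each camera call takes 0.05 s, during which the arm holds its last target. There are 200 camera calls.

TASK

Load the drilling slide: pick up the round work holder with the bone blank clamped on it, turn it so that the slot in its rim faces the key pin on the carriage, set it fully home in the carriage's round seat and let go of it, all while the carriage is still back at its loading end. Then take the carriage by its upright black knob and slide it towards the drill stand until its ball clicks into the notch under the bur, without running on past the notch. Finish still gripping the knob with the carriage steady in the notch, ready for the drill to come down, and leave the other things on the bench where they are.

Things in the scene. Friction and masses are not known exactly. Their poses are not given: they have to be found in the camera images.
- work_holder: Loose work holder: aluminium flange 68 mm across, 8 mm thick, a tapered round spigot below it (40 mm across, 10 mm deep), a bone blank between two steel cheeks on top. Origin: centre of the flange's underside, z up, its slot towards -x. It starts standing on its spigot on the bench (origin 10 mm up), any yaw. Screw heads to 37 mm above the origin. 0.2 kg.
- holder_grip (a point): Where to grip the work holder: on its axis, 29 mm above its origin, axes as the holder's. The cheeks' outer faces are 44 mm apart along y and 36 mm long along x, and stand from the flange's top (21 mm below this point) to 5 mm above it; close across y with the fingertips just clear of the flange. The blank reaches 24 mm either way along x.
- slot (a point): A point in the slot of the work holder's flange, at the flange's top, 29 mm from the holder's axis on its -x side. The slot is 11 mm wide, open at the rim, and reaches in to 23.5 mm from the axis.
- seat (a point): Centre of the carriage's round seat, in the plane of its flat top (38 mm above the bench; 84 mm along x, 72 mm across). Blind hole 43 mm across, 12 mm deep. x axis: slide direction, towards the drill stand; z up. When seated the holder's origin and axes coincide with these, its flange resting on the carriage top.
- key_pin (a point): Tip of the steel key pin, 6 mm thick, standing 6.5 mm above the carriage top, 29 mm from the seat's centre on the knob side (seat -x). The slot must drop over it; otherwise the flange rides up on the pin.
- carriage (a joint): How far the carriage has slid towards the drill (m): 0 at the loading end, end stop at 0.158; starts between 0 and 0.02. About 1 N of friction. The notch catches where the seat's centre stands plumb under the bur's tip: the sprung ball draws the carriage in over the last 5 mm from either side, and 7 to 8 N breaks it out again.
- slide_knob: The carriage's upright black knob, 22 mm across, on an 18 mm wide arm, on the side away from the drill. Origin: on the knob's axis at the height to grip, 60 mm above the bench (knob top 17 mm higher, its straight part reaches 19 mm lower, the arm's top is 28 mm lower); 110 mm behind the seat's centre. x axis: slide direction; z up.
- bur_tip (a point): Tip of the bur of the handpiece clamped upright in the stand, 88 mm above the bench and 13 mm above the seated holder's screw heads. Handpiece 27 mm thick, stand up to 0.3 m high.
- drill_slide: The drilling slide's grey base plate, 296 x 112 x 10 mm, fixed to the bench, with two guide rails, a steel strip with the notch along its side nearer the robot, and the drill stand at its +x end. x axis: slide direction, about to the robot's left; z up. Origin on the bench, 70 mm short of the bur's axis; the plate reaches from -120 to +176 mm along x.
- tin: Bystander: round red polish tin, 68 mm across, 20 mm high; origin under its centre.
- half_round_file: Bystander: needle file with red handle, 200 mm long, 14 mm high; lying on the bench.
- flat_file: Bystander: needle file with blue handle, 200 mm long, 14 mm high; lying on the bench.
- bear: Bystander: small carved bone bear, 35 x 85 x 51 mm; origin under its centre.
- glue: Bystander: small white glue bottle, 35 mm across, 102 mm high, standing; origin under its centre.
- fin_blank: Bystander: flat fin-shaped bone blank, 37 x 76 x 6 mm; origin under its centre.
- bench_marker: Bystander: felt marker with cap, 135 mm long, 13 mm thick; lying on the bench.

How it is judged:
By the outcome, as a careful person would: the job done as asked, in the order asked, and still so for the second after the job is handed in, while the arm keeps its last pose, push and grip.
It also fails if it takes over 64 s, if anything falls off the work surface, if the arm or the gripper's body presses on something with over 40 N, if the wrist force passes 120 N, or if a joint passes its speed limit or range.

## Working session

There is one attempt and no reset: what is moved stays moved. The work goes in short steps, Python scripts to look and compute and a shell command to move; the robot and the scene stay as the last step left them, time stands still between calls to the robot, and variables do not carry over. Pictures are saved under pics/ and viewed, at most 13 in all, crops included, and the job is handed in when it is done.

```bash
mkdir -p pics; ls
cat > h.py <<'E'
import numpy as np, cv2
from scipy.spatial.transform import Rotation as R
from workcell import robot
def ray(c,u,v,fish=False):
    T=np.array(c["extrinsics"]); x=(u-c["cx"])/c["fx"]; y=(v-c["cy"])/c["fy"]
    if fish:
        r=np.hypot(x,y); s=np.sin(r)/r if r>1e-9 else 1; d=np.array([x*s,y*s,np.cos(r)])
    else: d=np.array([x,y,1.])
    return T[:3,3],T[:3,:3]@d
def atz(c,u,v,z,fish=False):
    o,d=ray(c,u,v,fish); return o+d*(z-o[2])/d[2]
def proj(c,p,fish=False):
    T=np.array(c["extrinsics"]); q=T[:3,:3].T@(np.array(p)-T[:3,3])
    if fish:
        r=np.hypot(q[0],q[1]); th=np.arctan2(r,q[2]); k=th/max(r,1e-9); a,b=q[0]*k,q[1]*k
    else: a,b=q[0]/q[2],q[1]/q[2]
    return np.array([c["cx"]+c["fx"]*a,c["cy"]+c["fy"]*b])
E
python3 - <<'E'
from h import *
s=robot.get_state(); print(s)
for n in("side","top"):
    c=robot.read_camera(n); cv2.imwrite(f"pics/{n}0.png",c["img"]); print(n,c["fx"],c["cx"],c["cy"],np.round(c["extrinsics"],3).tolist())
    for q in ["work_holder","slot","seat","key_pin","slide_knob","bur_tip","drill_slide","holder_grip"]:
        print(q,[(np.round(b["rect"],1).tolist(),round(b["score"],2)) for b in robot.boxes_of(q,n)[:2]])
E
```

```text
pics
{'time_s': 0.0, 'qpos': array([ 1.03836255,  0.43524515,  0.02498248,  1.5741095 , -0.01162021,
        1.13400273, -0.07510088]), 'qd': array([-0.00177299, -0.00069547,  0.00025113, -0.0007656 ,  0.00137685,
       -0.00107125,  0.00076457]), 'joint_torque': array([-3.09451489e-04, -6.70472074e+01,  1.02491889e+00, -3.16214526e+01,
        1.55796198e-02,  1.23178432e-02,  1.54777371e-05]), 'eef_pos': array([ 0.26018374, -0.56770209,  0.23050751]), 'tcp_rot': array([ 9.77003185e-01,  2.13223171e-01, -2.36942085e-04, -7.74280668e-04]), 'wrist_force': array([-0.02956052,  0.3748225 , -0.03792311]), 'torque': array([0.00228657, 0.01972776, 0.04750728]), 'gripper_force': 0.0, 'gripper_width': 0.9991685442496454}
side 399.2960781544279 254.3481479574045 184.31121851892618 [[0.991, -0.105, 0.079, 0.454], [-0.131, -0.853, 0.505, -0.665], [0.015, -0.511, -0.86, 0.927], [0.0, 0.0, 0.0, 1.0]]
work_holder [([295.7, 186.6, 16.8, 28.3], 0.67)]
slot [([299.4, 184.3, 24.3, 23.0], 0.67)]
seat [([255.6, 221.1, 32.0, 59.9], 0.67), ([255.2, 159.4, 55.9, 189.3], 0.41)]
key_pin [([254.3, 223.0, 38.0, 59.8], 0.78)]
slide_knob [([265.4, 239.2, 14.0, 29.1], 0.53)]
bur_tip [([253.1, 158.5, 54.5, 190.6], 0.66), ([297.5, 184.3, 28.2, 21.8], 0.48)]
drill_slide [([295.1, 185.9, 26.4, 22.0], 0.45)]
holder_grip [([295.6, 187.6, 21.7, 29.0], 0.76)]
top 422.6772525071086 258.44061525898474 200.88300322851987 [[-0.018, -0.999, 0.048, 0.492], [-1.0, 0.018, -0.003, -0.196], [0.002, -0.048, -0.999, 0.979], [0.0, 0.0, 0.0, 1.0]]
work_holder [([235.4, 157.2, 31.0, 31.7], 0.85)]
slot [([237.7, 156.6, 28.0, 30.2], 0.74)]
seat [([282.2, 206.4, 77.5, 43.9], 0.75)]
key_pin [([279.6, 203.8, 77.1, 41.2], 0.67)]
slide_knob [([302.8, 200.7, 35.3, 12.0], 0.88)]
bur_tip [([216.4, 200.7, 208.9, 58.6], 0.69)]
drill_slide [([216.0, 204.7, 208.3, 59.0], 0.83)]
holder_grip [([236.6, 155.9, 31.8, 32.1], 0.94), ([298.2, 151.7, 27.4, 31.2], 0.68)]
```

Run:
```python
import cv2
a=cv2.imread("pics/top0.png")[100:280,90:360]; cv2.imwrite("pics/top0c.png",cv2.resize(a,None,fx=2.9,fy=2.9,interpolation=cv2.INTER_CUBIC))
a=cv2.imread("pics/side0.png")[50:300,130:430]; cv2.imwrite("pics/side0c.png",cv2.resize(a,(720,600),interpolation=cv2.INTER_CUBIC))
```

```text
(no output)
```

View pics/top0c.png

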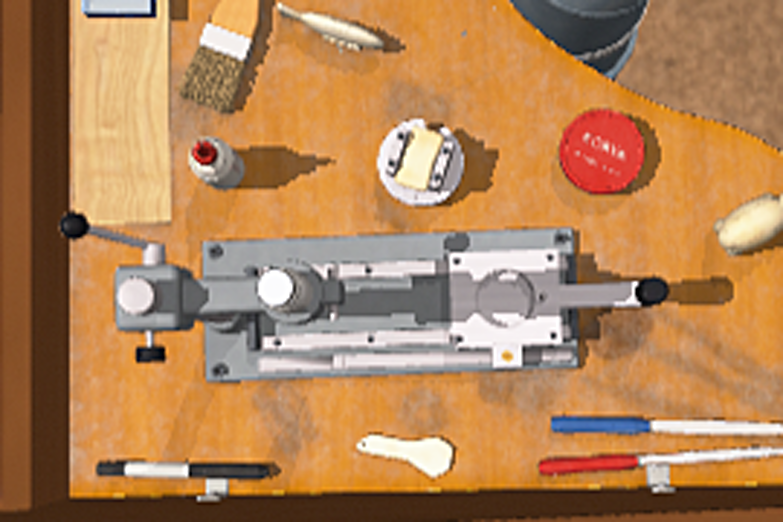

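View pics/side0c.png

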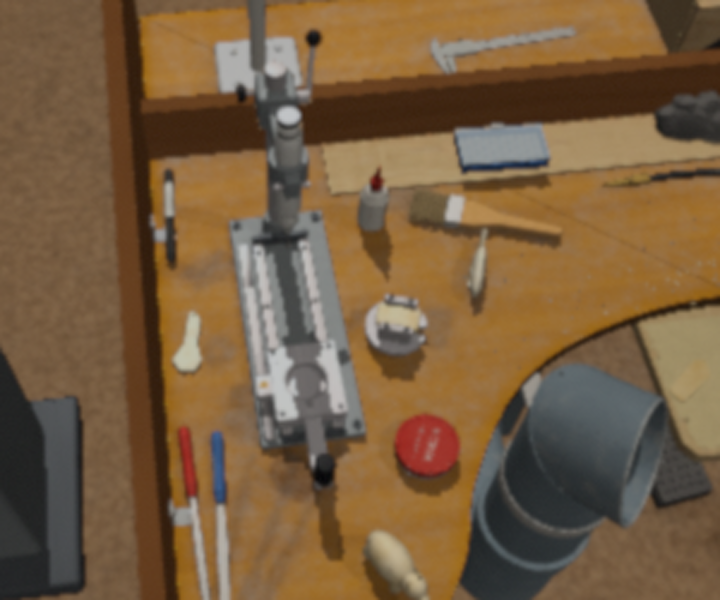

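The top view shows the holder at about px (235,156), the knob at (315,200) and the seat at (264,203). The drill stand is to the left (+y) and the blank runs roughly vertically in the image. I can't make out which end has the slot, so I need the wrist camera above the holder.

```bash
cat >> h.py <<'E'
def plan(p,yaw=None,dz=None):
    """tool shift to world TCP target p, turn about tool z so tool y lies along world angle yaw (deg, mod 180)"""
    s=robot.get_state(); M=R.from_quat(s["tcp_rot"]).as_matrix()
    t=M.T@(np.array(p)-s["eef_pos"]); print("shift mm",np.round(t*1e3,1))
    ya=np.degrees(np.arctan2(M[1,1],M[0,1])); print("tool y angle",round(ya,2),"tilt",np.round(M[:,2],4), "q",np.round(s["qpos"],2))
    if yaw is not None:
        d=(ya-yaw+90)%180-90; print("turn about tool z (deg), or +-180:",round(d,2))
E
python3 - <<'E'
from h import *
c=robot.read_camera("top"); C=lambda u,v:(90+u/2.9,100+v/2.9)
H=atz(c,*C(421,162),.018); K=atz(c,*C(652,291),.077); S=atz(c,*C(505,298),.038)
print("holder",H,"knob",K,"seat",S)
a=atz(c,*C(203,242),.01);b=atz(c,*C(575,229),.01);d=atz(c,*C(207,381),.01);e=atz(c,*C(579,367),.01)
for p,q in((a,b),(d,e)): v=p-q; print(np.linalg.norm(v),np.degrees(np.arctan2(v[1],v[0])))
print("centre",(a+b+d+e)/4)
plan([H[0],H[1],.25])
w=robot.read_camera("wrist"); M=R.from_quat(robot.get_state()["tcp_rot"]).as_matrix()
T=np.array(w["extrinsics"]); print("cam in tool",M.T@(T[:3,3]-robot.get_state()["eef_pos"]),M.T@T[:3,:3],w["fx"])
E
```

```text
holder [ 0.64180037 -0.14741319  0.018     ] knob [ 0.53399066 -0.31906405  0.077     ] seat [ 0.53243831 -0.21132518  0.038     ]
0.29501201437397445 90.9919592274476
0.2934542764011862 91.1225304606194
centre [ 0.53005783 -0.12163495  0.01      ]
shift mm [ 522.  -223.6  -18.7]
tool y angle -65.38 tilt [ 0.e+00 -1.e-04 -1.e+00] q [ 1.04  0.43  0.03  1.57 -0.01  1.13 -0.08]
cam in tool [ 0.07299404  0.00063984 -0.14284679] [[ 1.29186278e-03 -9.57921341e-01 -2.87027936e-01]
 [ 9.99998992e-01  1.40643716e-03 -1.92994062e-04]
 [ 5.88559885e-04 -2.87027397e-01  9.57922192e-01]] 297.3186396354542
```

```bash
python3 -m pendant '{"grip":[0,0,0,0,0,0,0,0,0,0],"translation":[[52,-22,0],[104,-45,0],[157,-67,0],[209,-89,0],[261,-112,0],[313,-134,0],[365,-157,0],[418,-179,0],[470,-201,0],[522,-224,0]],"rotation":[[0,0,0],[0,0,0],[0,0,0],[0,0,0],[0,0,0],[0,0,0],[0,0,0],[0,0,0],[0,0,0],[0,0,0]]}'
```

```text
time_s: 2.25
eef_pos: [0.6815, -0.1038, 0.2314]
tcp_rot: [0.977, 0.213, 0.0, 0.0]
wrist_force: [0.5, -0.6, -0.2]
gripper_width: 0.999
gripper_force: 0.0
```

I typed millimetres where the rows take metres. The per-row limit capped the move, so it overshot by only about 60 mm in clear air. Metres from here on.

Run:
```python
from h import *
print(robot.get_state()["eef_pos"]); plan([.6418,-.1474,.22],-95)
```

```text
[ 0.68150316 -0.10377059  0.23142708]
shift mm [-54.3  23.1  11.4]
tool y angle -65.4 tilt [ 3.e-04 -3.e-04 -1.e+00] q [ 0.15  0.55 -0.13  1.39  0.07  1.21 -1.12]
turn about tool z (deg), or +-180: 29.6
```

```bash
python3 -m pendant '{"grip":[0,0,0,0,0],"translation":[[-0.027,0.012,0.005],[-0.054,0.023,0.011],[-0.054,0.023,0.011],[-0.054,0.023,0.011],[-0.054,0.023,0.011]],"rotation":[[0,0,10],[0,0,20],[0,0,30],[0,0,30],[0,0,30]]}'
python3 - <<'E'
from h import *
c=robot.read_camera("wrist"); cv2.imwrite("pics/w1.png",c["img"]); plan([.6418,-.1474,.22],-95)
for q in ["work_holder","slot"]: print(q,[(np.round(b["rect"],1).tolist(),round(b["score"],2)) for b in robot.boxes_of(q,"wrist")[:2]])
u,v=proj(c,[.6418,-.1474,.018],True).astype(int); print(u,v)
u0,v0=max(u-65,0),max(v-50,0)
cv2.imwrite("pics/w1c.png",cv2.resize(c["img"][v0:v0+100,u0:u0+130],None,fx=6,fy=6,interpolation=cv2.INTER_CUBIC)); print(u0,v0)
E
```

```text
time_s: 2.88
eef_pos: [0.6411, -0.148, 0.2204]
tcp_rot: [0.999, -0.045, 0.0, -0.0]
wrist_force: [-0.0, 0.3, 0.6]
gripper_width: 1.0
gripper_force: 0.0
shift mm [ 0.7 -0.7  0.3]
tool y angle -95.15 tilt [ 3.e-04  2.e-04 -1.e+00] q [ 0.15  0.5  -0.01  1.5   0.    1.15 -1.52]
turn about tool z (deg), or +-180: -0.15
work_holder [([253.7, 165.7, 56.0, 55.5], 0.58)]
slot [([257.0, 166.1, 57.2, 62.1], 0.56)]
254 167
189 117
```

View pics/w1c.png

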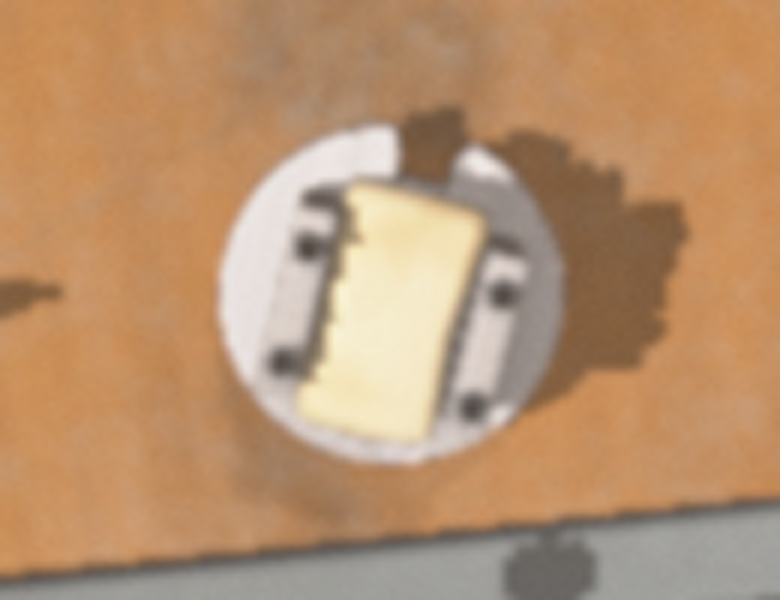

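The slot is at crop (430,150), the robot's far side. The flange centre is at crop (392,293) and the four screw heads are at (309,246), (285,362), (502,293) and (473,407).

Run:
```python
from h import *
c=robot.read_camera("wrist"); C=lambda u,v:(189+(u+.5)/6-.5,117+(v+.5)/6-.5)
P=[atz(c,*C(*p),.047,True)[:2] for p in((309,246),(285,362),(502,293),(473,407))]
print(np.round(P,4),"centre",np.mean(P,0))
F=atz(c,*C(392,293),.018,True); S=atz(c,*C(432,160),.018,True)
d=(P[0]-P[1]+P[2]-P[3]); y=(P[0]-P[2]+P[1]-P[3])
an=lambda v:np.degrees(np.arctan2(v[1],v[0]))
print("flange",F,"slot dir",an((S-F)[:2]),np.linalg.norm(S-F),"cheek dir",an(d),"y dir",an(y))
```

```text
[[ 0.66   -0.1341]
 [ 0.639  -0.1276]
 [ 0.6482 -0.168 ]
 [ 0.6274 -0.1611]] centre [ 0.64364663 -0.14767737]
flange [ 0.64412839 -0.1475005   0.018     ] slot dir -21.570539657425442 0.027575537259082107 cheek dir -17.885192483036768 y dir 70.92523436826458
```

```bash
python3 -m pendant '{"grip":[0,0,0,0,0,0,0,0,0,0],"translation":[[0.003,-0.001,0],[0.003,-0.001,0],[0.003,-0.001,0],[0.003,-0.001,0],[0.003,-0.001,0],[0.003,-0.001,0],[0.003,-0.001,0],[0.003,-0.001,0],[0.003,-0.001,0],[0.003,-0.001,0]],"rotation":[[0,0,-10],[0,0,-20],[0,0,-30],[0,0,-40],[0,0,-50],[0,0,-60],[0,0,-70],[0,0,-80],[0,0,-90],[0,0,-100]]}'; python3 -m pendant '{"grip":[0,0,0,0,0,0,0,0,0],"translation":[[0,0,0],[0,0,0],[0,0,0],[0,0,0],[0,0,0],[0,0,0.03],[0,0,0.06],[0,0,0.08],[0,0,0.08]],"rotation":[[0,0,-10],[0,0,-20],[0,0,-30],[0,0,-40],[0,0,-50],[0,0,-60],[0,0,-66.4],[0,0,-66.4],[0,0,-66.4]]}'
python3 - <<'E'
from h import *
c=robot.read_camera("wrist"); cv2.imwrite("pics/w2.png",cv2.resize(c["img"],(800,600))); plan([.6438,-.1476,.018],71.3)
print(proj(c,[.6438,-.1476,.018],True))
E
```

```text
time_s: 4.32
eef_pos: [0.6439, -0.148, 0.2203]
tcp_rot: [0.676, 0.737, 0.0, 0.0]
wrist_force: [0.4, -0.6, -0.3]
gripper_width: 1.002
gripper_force: 0.0
time_s: 5.45
eef_pos: [0.643, -0.1481, 0.1389]
tcp_rot: [0.166, 0.986, -0.0, -0.001]
wrist_force: [-0.1, -0.1, 0.6]
gripper_width: 0.995
gripper_force: 0.0
shift mm [1.000e-01 3.000e-01 1.223e+02]
tool y angle 70.91 tilt [-5.e-04  2.e-04 -1.e+00] q [ 0.55  0.66 -0.65  1.54  0.43  1.09  1.03]
turn about tool z (deg), or +-180: -0.39
[256.34454335 186.86922359]
```

View pics/w2.png

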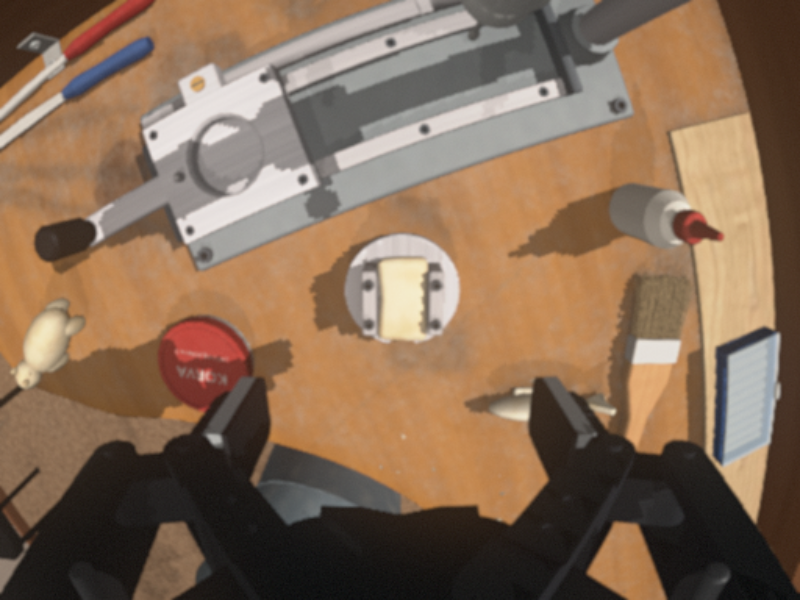

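The view is aligned with the holder: its flange is centred at (402,290) in the 800-px view, with the screws in vertical pairs. The seat is at (228,152) and the stand is well clear. Next I measure the seat from this picture and then descend.

```bash
python3 - <<'E'
from h import *
c=robot.read_camera("wrist"); k=384/600
for n,p,z in(("seat",(228,152),.038),("pin",(180,177),.0445),("knobtop",(48,240),.077)): print(n,atz(c,p[0]*k,p[1]*k,z,True))
for p in((403,290),):print("flange",atz(c,p[0]*k,p[1]*k,.018,True))
for p in((369,284),(369,325),(436,285),(436,325)):print("screw",atz(c,p[0]*k,p[1]*k,.047,True))
E
python3 -m pendant '{"grip":[0,0,0,0,0,0,0,0,0],"translation":[[0,0,0.03],[0,0,0.06],[0,0,0.08],[0,0,0.095],[0,0,0.105],[0,0,0.115],[0,0,0.121],[0,0,0.121],[0,0,0.121]],"rotation":[[0,0,0],[0,0,0],[0,0,0],[0,0,0],[0,0,0],[0,0,0],[0,0,0],[0,0,0],[0,0,0]]}'
```

```text
seat [ 0.53462535 -0.2085653   0.038     ]
pin [ 0.53681489 -0.23790926  0.0445    ]
knobtop [ 0.53682765 -0.31703484  0.077     ]
flange [ 0.64463961 -0.1458197   0.018     ]
screw [ 0.62810026 -0.15934378  0.047     ]
screw [ 0.64958444 -0.16719796  0.047     ]
screw [ 0.64009829 -0.1261792   0.047     ]
screw [ 0.66139685 -0.13296124  0.047     ]
time_s: 6.68
eef_pos: [0.6442, -0.1479, 0.0197]
tcp_rot: [0.165, 0.986, 0.0, 0.0]
wrist_force: [-0.4, 0.4, -0.5]
gripper_width: 1.003
gripper_force: 0.0
```

```bash
python3 -m pendant '{"grip":[0,0.3,1,1,1,1,1,1,1],"translation":[[0,0,0.0015],[0,0,0.0015],[0,0,0.0015],[0,0,0.0015],[0,0,0.0015],[0,0,0.0015],[0,0,0.0015],[0,0,0.0015],[0,0,0.0015]],"rotation":[[0,0,0],[0,0,0],[0,0,0],[0,0,0],[0,0,0],[0,0,0],[0,0,0],[0,0,0],[0,0,0]]}'
```

```text
time_s: 7.8
eef_pos: [0.6442, -0.1478, 0.0182]
tcp_rot: [0.165, 0.986, 0.0, 0.0]
wrist_force: [-0.6, -0.4, 5.9]
gripper_width: 0.507
gripper_force: 62.1
```

```bash
python3 -m pendant '{"grip":[1,1,1,1,1],"translation":[[0,0,-0.01],[0,0,-0.04],[0,0,-0.08],[0,0,-0.112],[0,0,-0.112]],"rotation":[[0,0,0],[0,0,0],[0,0,0],[0,0,0],[0,0,0]]}'
python3 - <<'E'
from h import *
plan([.534,-.29,.13],1.05)
E
```

```text
time_s: 8.43
eef_pos: [0.6453, -0.1479, 0.1327]
tcp_rot: [0.165, 0.986, 0.0, 0.002]
wrist_force: [-0.2, 1.1, -2.2]
gripper_width: 0.505
gripper_force: 61.5
shift mm [  59.  -170.6    2.3]
tool y angle 71.01 tilt [ 4.3e-03 -7.0e-04 -1.0e+00] q [ 0.55  0.67 -0.65  1.55  0.44  1.07  1.03]
turn about tool z (deg), or +-180: 69.96
```

```bash
python3 -m pendant '{"grip":[1,1,1,1,1,1,1,1,1,1],"translation":[[0.008,-0.024,0],[0.016,-0.048,0],[0.024,-0.072,0],[0.032,-0.096,0],[0.042,-0.12,0],[0.05,-0.145,0],[0.059,-0.17,0],[0.059,-0.17,0],[0.059,-0.17,0],[0.059,-0.17,0]],"rotation":[[0,0,10],[0,0,20],[0,0,30],[0,0,40],[0,0,50],[0,0,60],[0,0,70.2],[0,0,70.2],[0,0,70.2],[0,0,70.2]]}'
python3 - <<'E'
from h import *
c=robot.read_camera("wrist"); cv2.imwrite("pics/w3.png",cv2.resize(c["img"],(800,600))); plan([.534,-.21,.13],1.05)
E
```

```text
time_s: 9.68
eef_pos: [0.5332, -0.2883, 0.1294]
tcp_rot: [0.701, 0.713, 0.0, -0.0]
wrist_force: [-0.3, 0.3, -2.4]
gripper_width: 0.503
gripper_force: 61.6
shift mm [78.4  2.1 -0.4]
tool y angle 0.95 tilt [-1.e-04  7.e-04 -1.e+00] q [ 0.66  0.53 -0.36  1.71  0.22  0.93  0.23]
turn about tool z (deg), or +-180: -0.1
```

View pics/w3.png

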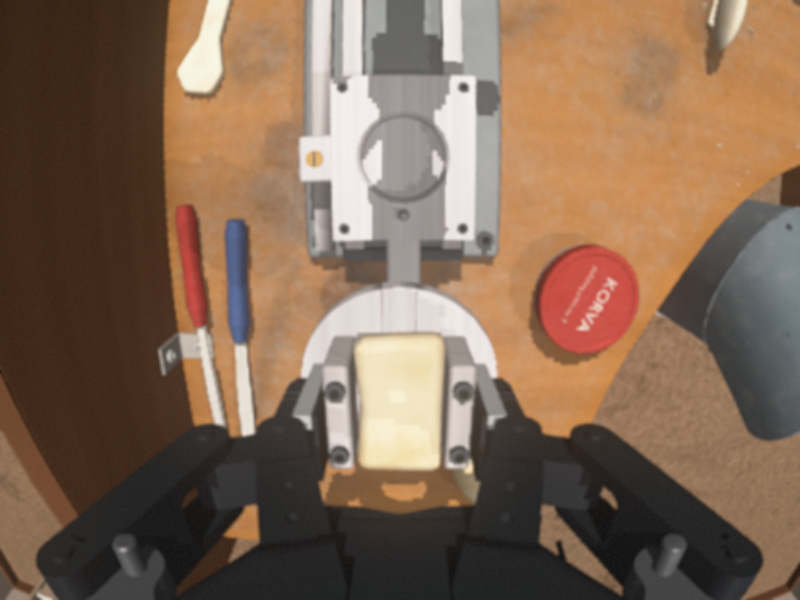

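The held holder has its slot towards the robot-right (−y) side. The seat is at (404,158), the pin tip at (403,213) and the carriage corner screws at (342,87), (463,87), (344,229) and (462,229). The blank's screws are at (335,392), (463,392), (340,456) and (459,456).

Run:
```python
from h import *
c=robot.read_camera("wrist"); k=384/600
g=lambda p,z:atz(c,p[0]*k,p[1]*k,z,True)[:2]
an=lambda v:np.degrees(np.arctan2(v[1],v[0]))
A=[g(p,.038) for p in((342,87),(463,87),(344,229),(462,229))]
print("carr",np.mean(A,0),an(A[0]-A[2]),an(A[1]-A[3]),"across",an(A[1]-A[0]), an(A[3]-A[2]))
s,p=g((404,158),.038),g((403,213),.0445); print("seat",s,"pin",p,s-p)
z=robot.get_state()["eef_pos"][2]-.0182+.047
B=[g(p,z) for p in((335,392),(463,392),(340,456),(459,456))]
print(np.round(B,4)); print("holder",np.mean(B,0),"x dir",an(B[0]-B[2]),an(B[1]-B[3]),"y",an(B[1]-B[0]),an(B[3]-B[2]))
```

```text
carr [ 0.5340736  -0.21156809] 91.24875244833831 91.29254721276983 across 1.1695397703831467 1.0860980976819612
seat [ 0.53465513 -0.21205228] pin [ 0.53462073 -0.2392303 ] [3.44067026e-05 2.71780272e-02]
[[ 0.5155 -0.2769]
 [ 0.5511 -0.2763]
 [ 0.5161 -0.2989]
 [ 0.5516 -0.2982]]
holder [ 0.53359117 -0.28756275] x dir 91.43092657960683 91.44292103472058 y 1.0342258387446253 1.0168924373158656
```

```bash
python3 -m pendant '{"grip":[1,1,1,1,1,1,1,1,1],"translation":[[0.02,0.0005,0],[0.04,0.001,0],[0.06,0.0015,0.01],[0.076,0.0017,0.03],[0.0763,0.0017,0.05],[0.0763,0.0017,0.06],[0.0763,0.0017,0.067],[0.0763,0.0017,0.067],[0.0763,0.0017,0.067]],"rotation":[[0,0,0],[0,0,0],[0,0,0],[0,0,0],[0,0,0],[0,0,0],[0,0,0],[0,0,0],[0,0,0]]}'
python3 - <<'E'
from h import *
c=robot.read_camera("wrist"); cv2.imwrite("pics/w4.png",cv2.resize(c["img"][150:320,130:380],None,fx=3,fy=3)); plan([.5336,-.212,.0462],1.1)
E
```

```text
time_s: 10.9
eef_pos: [0.5337, -0.2134, 0.0633]
tcp_rot: [0.702, 0.712, 0.0, 0.0]
wrist_force: [0.1, 1.1, -1.3]
gripper_width: 0.503
gripper_force: 61.6
shift mm [ 1.4 -0.2 17.2]
tool y angle 0.8 tilt [ 1.e-03 -4.e-04 -1.e+00] q [ 0.53  0.57 -0.35  1.85  0.27  0.76  0.06]
turn about tool z (deg), or +-180: -0.3
```

View pics/w4.png

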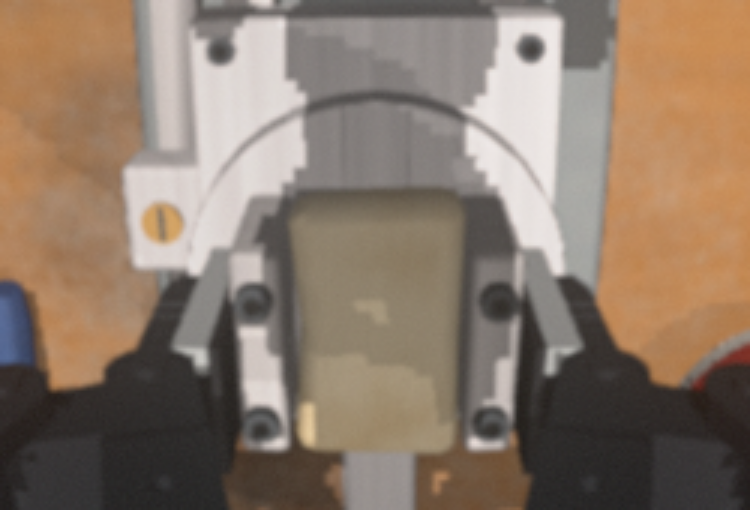

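The flange spans 190–563 against the carriage's 192–562, so it is centred across the slide. I lower it, watching the force.

```bash
python3 -m pendant '{"grip":[1,1,1,1,1,1],"translation":[[0.0012,0,0],[0.0012,0,0.003],[0.0012,0,0.006],[0.0012,0,0.009],[0.0012,0,0.011],[0.0012,0,0.011]],"rotation":[[0,0,-0.3],[0,0,-0.3],[0,0,-0.3],[0,0,-0.3],[0,0,-0.3],[0,0,-0.3]]}'
```

```text
time_s: 11.7
eef_pos: [0.5333, -0.2119, 0.0516]
tcp_rot: [0.7, 0.714, -0.0, -0.0]
wrist_force: [0.1, -0.8, -1.4]
gripper_width: 0.5
gripper_force: 61.6
```

```bash
python3 -m pendant '{"grip":[1,1,1,1,1],"translation":[[0,0,0.002],[0,0,0.004],[0,0,0.0055],[0,0,0.0055],[0,0,0.0055]],"rotation":[[0,0,0],[0,0,0],[0,0,0],[0,0,0],[0,0,0]]}'
```

```text
time_s: 12.32
eef_pos: [0.5334, -0.212, 0.0463]
tcp_rot: [0.7, 0.714, 0.0, 0.0]
wrist_force: [0.4, 0.4, -2.0]
gripper_width: 0.505
gripper_force: 61.7
```

Still no contact force, so I go a little further.

```bash
python3 -m pendant '{"grip":[1,1,1,1],"translation":[[0,0,0.0007],[0,0,0.0015],[0,0,0.0015],[0,0,0.0015]],"rotation":[[0,0,0],[0,0,0],[0,0,0],[0,0,0]]}'
```

```text
time_s: 12.82
eef_pos: [0.5334, -0.212, 0.0461]
tcp_rot: [0.7, 0.714, -0.0, 0.0]
wrist_force: [-5.7, 1.9, 14.7]
gripper_width: 0.502
gripper_force: 63.5
```

Contact came at TCP z 0.0461, where 0.0462 was expected, so the holder is home. Release and rise.

```bash
python3 -m pendant '{"grip":[0.4,0,0,0,0,0,0,0,0,0],"translation":[[0,0,-0.001],[0,0,-0.001],[0,0,-0.001],[0,0,-0.001],[0,0,-0.001],[0,0,-0.01],[0,0,-0.03],[0,0,-0.06],[0,0,-0.085],[0,0,-0.085]],"rotation":[[0,0,0],[0,0,0],[0,0,0],[0,0,0],[0,0,0],[0,0,0],[0,0,0],[0,0,0],[0,0,0],[0,0,0]]}'
python3 - <<'E'
from h import *
c=robot.read_camera("wrist"); cv2.imwrite("pics/w5.png",cv2.resize(c["img"],(800,600))); plan([.536,-.32,.132],1.1)
E
```

```text
time_s: 14.08
eef_pos: [0.5348, -0.2123, 0.1323]
tcp_rot: [0.7, 0.714, 0.001, 0.002]
wrist_force: [-0.5, -0.3, -0.8]
gripper_width: 1.0
gripper_force: 0.0
shift mm [-107.8   -0.    -1. ]
tool y angle 1.11 tilt [ 2.e-03 -8.e-04 -1.e+00] q [ 0.56  0.49 -0.38  1.79  0.22  0.9   0.1 ]
turn about tool z (deg), or +-180: 0.01
```

View pics/w5.png

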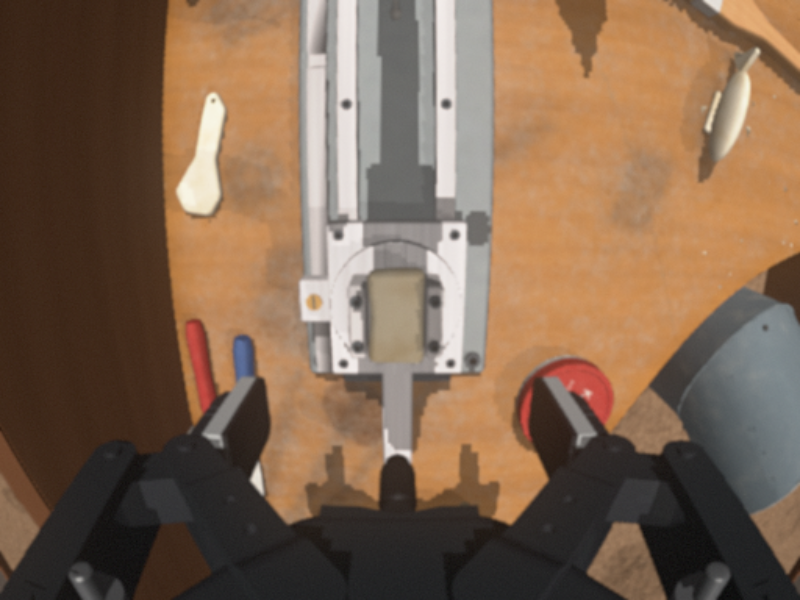

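The holder sits flat on the carriage with its blank centred. Next is the knob. I'll turn the tool so the fingers close along the slide, which puts the camera to the side, away from the drill stand.

```bash
python3 -m pendant '{"grip":[0,0,0,0,0,0,0,0,0,0],"translation":[[-0.02,0,0],[-0.04,0,0],[-0.06,0,0],[-0.08,0,0],[-0.1,0,0],[-0.109,0,0],[-0.109,0,0],[-0.109,0,0],[-0.109,0,0],[-0.109,0,0]],"rotation":[[0,0,10],[0,0,20],[0,0,30],[0,0,40],[0,0,50],[0,0,60],[0,0,70],[0,0,80],[0,0,90],[0,0,90]]}'
python3 - <<'E'
from h import *
c=robot.read_camera("wrist"); cv2.imwrite("pics/w6.png",cv2.resize(c["img"],(800,600))); plan([.536,-.3213,.041],-88.95)
print(proj(c,[.536,-.3213,.077],True)/.64)
E
```

```text
time_s: 15.38
eef_pos: [0.535, -0.3205, 0.1288]
tcp_rot: [1.0, 0.01, -0.001, -0.0]
wrist_force: [0.0, -0.1, 0.1]
gripper_width: 1.0
gripper_force: 0.0
shift mm [ 1.   0.8 88. ]
tool y angle -88.65 tilt [-1.4e-03  2.0e-04 -1.0e+00] q [ 0.42  0.53  0.04  1.69 -0.03  0.92 -1.07]
turn about tool z (deg), or +-180: 0.3
[399.21520938 330.11791108]
```

View pics/w6.png

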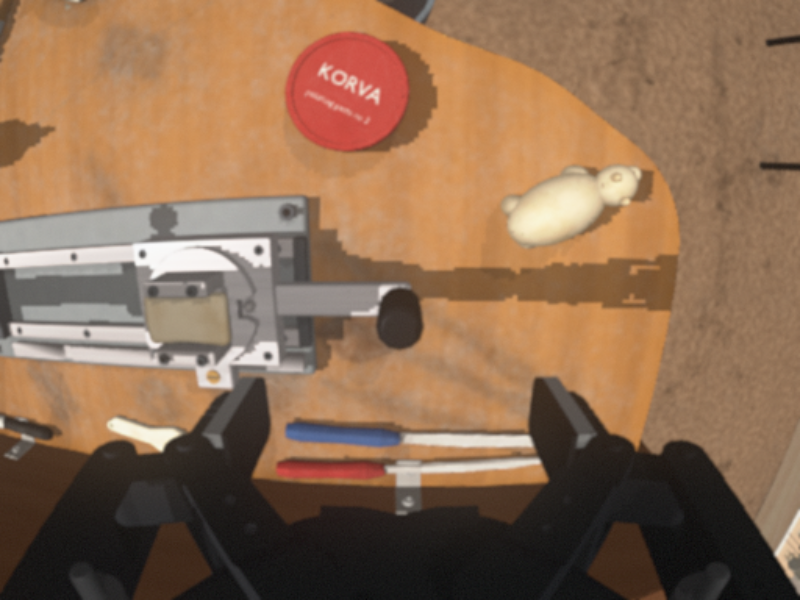

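The knob top is at (400,328), where predicted (399,330). The pin stands in the holder's slot at (246,308). I descend and grip.

```bash
python3 -m pendant '{"grip":[0,0,0,0,0,0,0,0,0],"translation":[[0.001,0.001,0.02],[0.001,0.001,0.04],[0.001,0.001,0.055],[0.001,0.001,0.07],[0.001,0.001,0.08],[0.001,0.001,0.087],[0.001,0.001,0.087],[0.001,0.001,0.087],[0.001,0.001,0.087]],"rotation":[[0,0,0],[0,0,0],[0,0,0],[0,0,0],[0,0,0],[0,0,0],[0,0,0],[0,0,0],[0,0,0]]}'; python3 -m pendant '{"grip":[1,1,1,1,1,1,1,1,1,1],"translation":[[0,0,0],[0,0,0],[0,0,0],[0,0,0],[0,0,0],[0,0,0],[0,0,0],[0,0,0],[0,0,0],[0,0,0]],"rotation":[[0,0,0],[0,0,0],[0,0,0],[0,0,0],[0,0,0],[0,0,0],[0,0,0],[0,0,0],[0,0,0],[0,0,0]]}'
python3 - <<'E'
from h import *
c=robot.read_camera("side"); cv2.imwrite("pics/s2.png",cv2.resize(c["img"][50:290,180:360],(600,800)[::1] if 0 else (450,600),interpolation=cv2.INTER_CUBIC))
E
```

```text
time_s: 16.55
eef_pos: [0.5369, -0.3221, 0.0433]
tcp_rot: [1.0, 0.01, 0.0, 0.0]
wrist_force: [0.1, -0.5, 0.2]
gripper_width: 1.0
gripper_force: 0.0
time_s: 17.8
eef_pos: [0.5366, -0.322, 0.0431]
tcp_rot: [1.0, 0.01, 0.0, 0.0]
wrist_force: [-0.9, 0.9, 6.5]
gripper_width: 0.24
gripper_force: 58.9
```

View pics/s2.png

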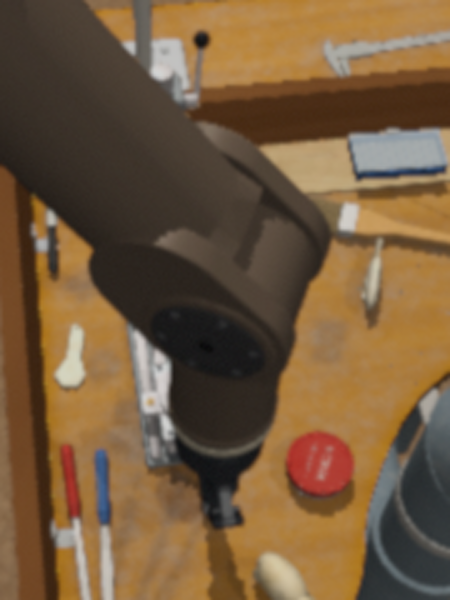

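The knob is gripped, with a 20–22 mm opening. From the plate I estimate the notch at TCP y ≈ −0.190, about 0.132 m of travel. First I slide 110 mm at moderate speed, then look.

```bash
python3 -m pendant '{"grip":[1,1,1,1,1,1,1,1,1,1],"translation":[[0,-0.006,0],[0,-0.018,0],[0,-0.032,0],[0,-0.046,0],[0,-0.06,0],[0,-0.074,0],[0.0005,-0.088,0],[0.0005,-0.1,0],[0.0005,-0.107,0],[0.0005,-0.11,0]],"rotation":[[0,0,0],[0,0,0],[0,0,0],[0,0,0],[0,0,0],[0,0,0],[0,0,0],[0,0,0],[0,0,0],[0,0,0]]}'; python3 -m pendant '{"grip":[1,1],"translation":[[0,0,0],[0,0,0]],"rotation":[[0,0,0],[0,0,0]]}'
python3 - <<'E'
from h import *
s=robot.get_state();print(s["wrist_force"],s["qpos"].round(2))
c=robot.read_camera("wrist"); cv2.imwrite("pics/w7.png",cv2.resize(c["img"],(800,600)))
k=robot.read_camera("top"); cv2.imwrite("pics/top7.png",k["img"])
E
```

```text
time_s: 19.1
eef_pos: [0.5342, -0.2131, 0.0431]
tcp_rot: [1.0, 0.009, -0.0, 0.001]
wrist_force: [-3.3, -6.4, 5.1]
gripper_width: 0.236
gripper_force: 59.5
time_s: 19.35
eef_pos: [0.5342, -0.2124, 0.043]
tcp_rot: [1.0, 0.01, -0.0, 0.0]
wrist_force: [-2.8, -1.1, 7.5]
gripper_width: 0.239
gripper_force: 59.7
[-2.82133872 -1.12302014  7.48071989] [ 0.26  0.57  0.04  1.89 -0.03  0.68 -1.24]
```

View pics/w7.png

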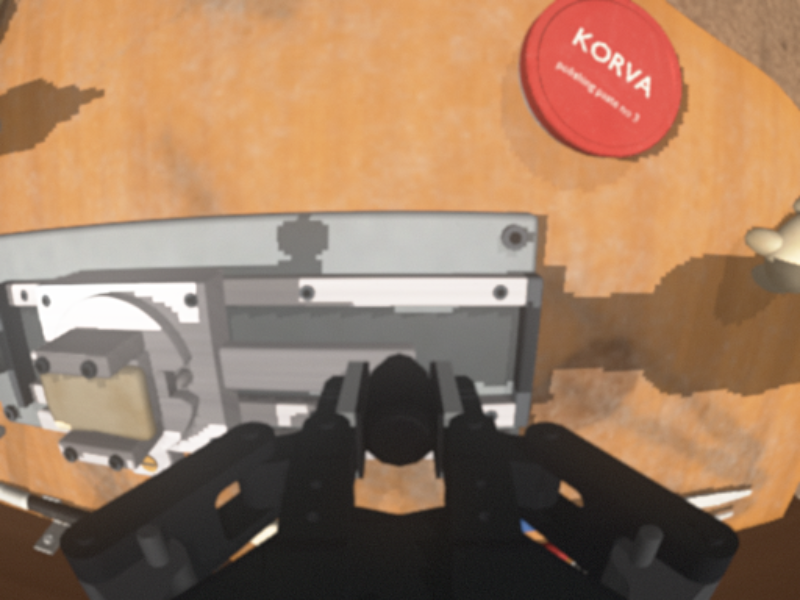

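The carriage has travelled with the knob and the holder is still seated, with the pin in its slot at (180,380). The plate's right far corner at (540,213) gives the bur position as its y + 0.190.

Run:
```python
from h import *
c=robot.read_camera("wrist"); k=.64
p=atz(c,540*k,213*k,.01,True); print(p); q=atz(c,514*k,237*k,.01,True); print(q)
u=np.array([np.cos(np.radians(91.1)),np.sin(np.radians(91.1))]); b=p[:2]+.190*u; print("bur y",b[1]," knob y",b[1]-.110, robot.get_state()["eef_pos"])
```

```text
[ 0.59145529 -0.26692448  0.01      ]
[ 0.58146653 -0.25696486  0.01      ]
bur y -0.07695948994297303  knob y -0.186959489942973 [ 0.53421485 -0.21239194  0.04302357]
```

```bash
python3 -m pendant '{"grip":[1,1,1,1,1],"translation":[[0,-0.003,0],[0,-0.007,0],[0,-0.011,0],[0,-0.013,0],[0,-0.013,0]],"rotation":[[0,0,0],[0,0,0],[0,0,0],[0,0,0],[0,0,0]]}'
```

```text
time_s: 20.12
eef_pos: [0.534, -0.2003, 0.043]
tcp_rot: [1.0, 0.009, -0.0, 0.001]
wrist_force: [-4.1, -2.8, 6.1]
gripper_width: 0.235
gripper_force: 59.6
```

```bash
Z='"rotation":[[0,0,0],[0,0,0],[0,0,0]]}'; python3 -m pendant '{"grip":[1,1,1],"translation":[[0,-0.002,0],[0,-0.004,0],[0,-0.004,0]],"rotation":[[0,0,0],[0,0,0],[0,0,0]]}'|grep -E 'eef|wrist'; for i in 1 2 3 ; do python3 -m pendant '{"grip":[1,1,1],"translation":[[0,-0.0012,0],[0,-0.0012,0],[0,-0.0012,0]],"rotation":[[0,0,0],[0,0,0],[0,0,0]]}'|grep -E 'eef|wrist'; done
```

```text
eef_pos: [0.5339, -0.1963, 0.043]
wrist_force: [-3.7, -3.1, 6.7]
eef_pos: [0.5339, -0.1953, 0.043]
wrist_force: [-3.5, -3.3, 5.8]
eef_pos: [0.5338, -0.194, 0.043]
wrist_force: [-2.8, -3.7, 6.0]
eef_pos: [0.5338, -0.1926, 0.043]
wrist_force: [-3.9, -3.3, 6.7]
```

```bash
for i in 1 2 3 4; do python3 -m pendant '{"grip":[1,1,1],"translation":[[0,-0.001,0],[0,-0.001,0],[0,-0.001,0]],"rotation":[[0,0,0],[0,0,0],[0,0,0]]}'|grep -E 'eef|wrist'; done
```

```text
eef_pos: [0.5338, -0.1913, 0.043]
wrist_force: [-4.3, -2.2, 7.4]
eef_pos: [0.5337, -0.1895, 0.043]
wrist_force: [-3.6, 0.9, 8.4]
eef_pos: [0.5337, -0.1878, 0.043]
wrist_force: [-4.0, 1.2, 8.4]
eef_pos: [0.5337, -0.1877, 0.043]
wrist_force: [-4.2, -0.8, 7.5]
```

The ball drew the carriage forward (force turned positive), then it stopped at y ≈ −0.1877 despite a further 1 mm command. I add one small step to confirm it is held from the far side.

```bash
for i in 1; do python3 -m pendant '{"grip":[1,1,1],"translation":[[0,-0.0008,0],[0,-0.0008,0],[0,-0.0008,0]],"rotation":[[0,0,0],[0,0,0],[0,0,0]]}'|grep -E 'eef|wrist'; done;  python3 -m pendant '{"grip":[1,1,1],"translation":[[0,0,0],[0,0,0],[0,0,0]],"rotation":[[0,0,0],[0,0,0],[0,0,0]]}'|grep -E 'eef|wrist'
```

```text
eef_pos: [0.5337, -0.1875, 0.043]
wrist_force: [-4.1, -2.4, 7.5]
eef_pos: [0.5337, -0.1875, 0.043]
wrist_force: [-3.6, -3.1, 6.6]
```

The position holds at −0.1875 while the force builds up, so the ball is in the notch. That agrees with the vision estimate of −0.187 to −0.190. I ease off 1 mm to unload it, then check.

```bash
python3 -m pendant '{"grip":[1,1,1,1],"translation":[[0,0.001,0],[0,0.001,0],[0,0.001,0],[0,0.001,0]],"rotation":[[0,0,0],[0,0,0],[0,0,0],[0,0,0]]}'
python3 - <<'E'
from h import *
c=robot.read_camera("wrist"); cv2.imwrite("pics/w8.png",cv2.resize(c["img"],(800,600)))
E
```

```text
time_s: 24.38
eef_pos: [0.5337, -0.1877, 0.043]
tcp_rot: [1.0, 0.01, -0.001, 0.0]
wrist_force: [-4.5, -0.2, 7.6]
gripper_width: 0.238
gripper_force: 59.8
```

View pics/w8.png

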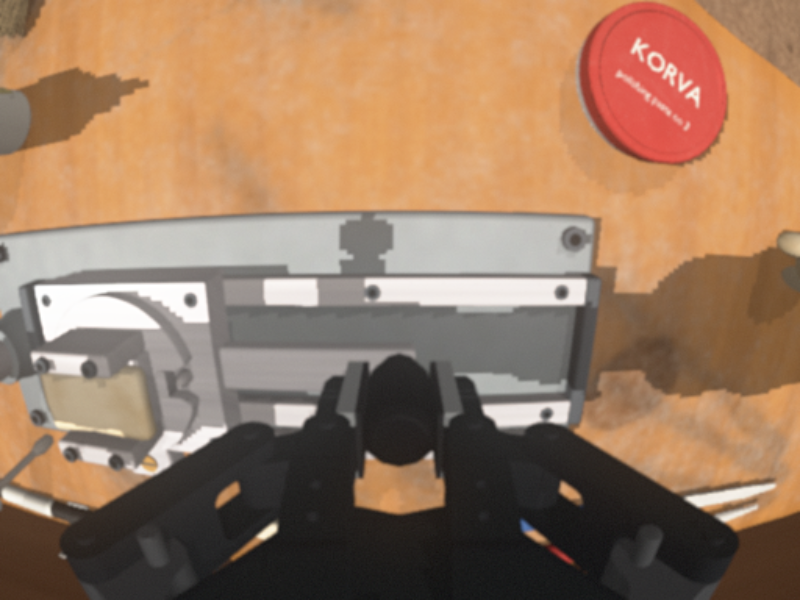

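The holder is seated with the pin at (180,380), the carriage is steady in the notch with almost no slide force, and the knob is gripped. I hand it in.

```bash
python3 -c "
from workcell import robot
print(robot.close_job())"
```

```text
the job is handed in; nothing more can be done
None
```

The job is handed in at about 24 s: the holder is seated over the key pin, the carriage is clicked into the notch under the bur, and the gripper still holds the knob; one early move in the wrong units overshot about 60 mm in clear air without touching anything.

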